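# Draw the long spoon out of the utensil box

## Robot

A 6-joint arm with a two-finger parallel gripper is mounted at the origin on the work surface. World frame = base frame: x ahead of the robot, y to its left, z up, the work surface at z = 0. Lengths are in mm, angles in rad, forces in N, time in s.
With the tool pointing down it reaches from about 275 to 750 mm from the base axis. Payload 10.2 kg.
Tool frame: the origin (TCP) lies midway between the tips of the shut fingers; the grasp point (between the pads) lies 19 mm behind it; y points along the fingers, z is the direction in which the jaws open and shut, and the axes are right-handed (so a half turn about y gives the same grasp; the last joint's range is limited). The gripper opens to 85 mm and grips with 20 to 120 N. Pads are 22 mm wide; open, the fingers measure 114 mm over their backs; the gripper's body (76 mm by 85 mm) begins 54 mm behind the grasp point. The pads swing forward as they close: fully open they stand 13 mm farther back than shut.
Start: joints at [1.092, 0.313, 1.498, -0, 1.331, -0.223], TCP at [132.848, 507.92, 203.294] pointing down, gripper open.
Joint ranges: [-2.94, 2.94], [-0.97, 2.17], [0.19, 2.56], [-1.23, 4.37], [0.02, 3.11], [-2.88, 2.88]. Speed limits (rad/s): [2.39, 2.39, 3.01, 3.14, 3.14, 3.14].

## Interface

Orientations are given as a unit quaternion [w, x, y, z].
In Python, from rig import ctrl gives the robot as it stands.
- The arm moves only by the shell command python3 -m inch 'ROWS' [OPENING] [FORCE]. ROWS is JSON, one flat list of numbers, 6 for each row, row after row: the shift along the tool's x, y, z in cm, then the turn, a rotation vector about the tool's x, y, z in rad. A call has 1 to 8 rows; each row is the pose to reach, as a shift and turn from the pose commanded when the call began, along the tool's axes at that moment; what a row does not reach only later rows make up. A row lasts 1/12 s, in which the tool goes at most 41.7 mm and 7.16 degrees, less where a joint would pass 70% of its speed; a pose out of reach is approached as far as the arm can. A call with a gripper value outside its range is refused whole. OPENING is the gripper command: -1 is fully open, 1 is shut, values between are in proportion, set as the call begins (- or left out, the last holds). The fingers move at their own pace and stop on an object; FORCE is the grip in N (left out, the last holds). Time passes only in rows, so rows that repeat a pose let the fingers close. It gives the time, the measured TCP pose, the force and the opening at its end, in the units of the state.
- ctrl.sense(): the state, without advancing time (a new reading comes with each control period).
- ctrl.capture(name): name is "scene" or "top"; returns the picture (400x640x3 uint8, red, green, blue); there is no depth.
- ctrl.get_calibration(name): a dict with "fx", "fy", "cx", "cy" (pixels), "k1" (the pictures are not rectified: a ray, as slopes to the right and down, at radius r is drawn at 1 + k1 r^2 times it, then the intrinsics apply), "world_to_cam" (4x4, takes a point from world to camera coordinates). Camera axes: x right, y down, z forward; pixel columns grow to the right and rows downward; lengths in mm; the calibration is good to about 2 mm. A picture is of the moment at which its call begins. get_calibration takes no time and is no camera call.
- ctrl.finish_job(): hands the job in, once; it reports no verdict.
Trained networks look in the newest picture that a camera, given by its name, has taken for a name from the list of things; names that differ only in an ending like _2 or _b are one class to them, and where a whole thing is asked for, a point or a joint stands for the part that bears it (a point fixed in the world has none). Each returns a list of dicts, best first, with "score" (0 to 1); they miss things now and then, are a little off and sometimes report something else, mostly with a low value. They report only what shows in the picture. A call takes as long as a camera call.
- ctrl.search_frame(thing, camera): "uv" ([column, row] in pixels, amid what is visible of it).
The state is a dict: "time_s": time; "joints": joint angles; "dq": joint speeds; "tau": joint torques, N m; "eef_pos": TCP position; "ee_rot": TCP orientation; "force": force on the tool from outside, world axes, zero at the start; "wrist_torque": the same for the moment, N m; "grip_width": opening from 0.0 (shut) to 1.0 (fully open).
Only numpy, scipy, OpenCV 4.12 (cv2) and the standard library are available. Lean on these libraries where they do the work, as an engineer would, in place of code of your own. Each camera call takes 0.05 s, during which the arm holds its last target.

## Task

The long wooden spoon lies in the wooden utensil box with the end of its handle under the box's fixed cover. Grip it, tilt its bowl end up out of the opening and draw the handle out from under the cover, gently: do not knock or press hard on the box, do not push it out of its place, and leave everything else alone. Finish while still gripping the spoon, holding it still with every part of it some 5 cm or more above the top of the box.

Things in the scene. Friction and masses are not known exactly. Their poses are not given: they have to be found in the camera images.
- box: Loose wooden utensil box, 1.8 kg, outside 326 (its x) by 166 (its y) by 85 mm high, walls and floor 8 mm thick. Origin at the centre of its underside, z up. A fixed white cover closes the top at the -x end, roughly towards the robot; the rest of the top is open.
- cover_edge (a point): Middle of the cover's free edge, on its top face: x = -40 mm in the box's frame, 85 mm above its underside. The cover is 6 mm thick and runs from here to the box's -x wall, over the full width. The brass stud on it is only looks.
- opening (a point): Centre of the box's opening, level with its top: x = +57.5 mm in the box's frame, 85 mm above its underside. The opening is 185 mm (x = -40 to +155) by 150 mm (y = -75 to +75), shorter than the spoon. Inside, two fixed cross bars 10 mm wide at x = -10 and +100 mm, tops 42 mm above the box's underside, carry the spoon.
- spoon_centre (a point): Middle of the pale wooden spoon (280 mm long, about 90 g, loose), 7 mm above its flat underside; x runs towards the bowl, z up. Handle: straight bar 16 mm wide, 14 mm thick, x = -140 to +75 mm. Flat oval bowl: 46 mm wide, 10 mm thick, x = +72 to +140. Balance point at about x = +17. It starts level on the bars, nearly along the box's x, bowl at the open end.
- bowl_end (a point): Outer end of the spoon's bowl, 140 mm from the middle, 5 mm above its underside.
- handle_end (a point): Outer end of the spoon's handle, 140 mm from the middle. At the start it is under the cover, 9 to 21 mm short of the box's -x wall.
- kettle: Glass kettle with black base, handle and lid, about 200 mm high and 160 mm across, loose; origin under its centre. To be left alone.
- mug_tree: Wooden mug tree with three white mugs, 360 mm high, about 240 mm across at the mugs, loose; origin under its centre. To be left alone.
- canister: Aluminium canister, 88 mm across, 130 mm high, loose; origin under its centre. To be left alone.
- jar: Amber glass jar, 72 mm across, 105 mm high, loose; origin under its centre. To be left alone.

How it is judged:
By the outcome, as a careful person would: the job done as asked, in the order asked, and still so for the second after the job is handed in, while the arm keeps its last pose, push and grip.
It also fails if it takes over 45 s, if anything falls off the work surface, if the arm or the gripper's body presses on something with over 40 N, if the wrist force passes 120 N, or if a joint passes its speed limit or range.

## Working session

There is one attempt and no reset: what is moved stays moved. The work goes in short steps, Python scripts to look and compute and a shell command to move; the robot and the scene stay as the last step left them, time stands still between calls to the robot, and variables do not carry over. Pictures are saved under pics/ and viewed, and the job is handed in when it is done.

```bash
ls; mkdir -p pics
python3 - <<'E'
from rig import ctrl
import cv2
print(ctrl.sense())
for n in("scene","top"):
    im=ctrl.capture(n); cv2.imwrite(f"pics/{n}0.png",im[:,:,::-1])
    print(n,ctrl.get_calibration(n))
    for t in ["spoon_centre","bowl_end","handle_end","cover_edge","opening","box"]:
        print(t,[(d['score'],d['uv']) for d in ctrl.search_frame(t,n)[:2]])
print(ctrl.sense()['time_s'])
E
```

```text
pics
{'time_s': 0.0, 'joints': array([ 1.09162527e+00,  3.13483477e-01,  1.49842481e+00,  5.39982875e-06,
        1.33101015e+00, -2.23381484e-01]), 'dq': array([-1.14209086e-04, -2.52725946e-06, -6.25883797e-04,  4.30761891e-04,
        1.52687762e-03,  3.78555944e-04]), 'tau': array([-4.58214636e-04, -4.12270832e+01, -2.59736878e+01, -2.35319721e-04,
        4.19833028e-03, -1.02887725e-07]), 'eef_pos': array([132.69381208, 507.65459343, 202.72259416]), 'ee_rot': array([-0.70089188,  0.70177082, -0.09035239,  0.09002633]), 'force': array([-0.13836828,  0.22819473, -0.09328501]), 'wrist_torque': array([ 0.01101472, -0.00783242, -0.00055086]), 'grip_width': 1.0008099196616875}
scene {'fx': 432.70456367259857, 'fy': 432.70456367259857, 'cx': 320.8730760672204, 'cy': 199.41324354226427, 'k1': -0.05764032408797185, 'world_to_cam': array([[ 8.50703691e-01,  5.25585268e-01,  7.95959927e-03,
        -4.52109632e+02],
       [ 3.89712097e-01, -6.20475331e-01, -6.80540113e-01,
        -1.62913936e+02],
       [-3.52743123e-01,  5.82039938e-01, -7.32667592e-01,
         1.76918749e+03],
     
[... 314 characters left out ...]
8228, 'fy': 469.3434890568228, 'cx': 319.75653089611325, 'cy': 198.5564305021642, 'k1': 0.029945298032117058, 'world_to_cam': array([[ 1.07377709e-02, -9.99916611e-01, -7.17438230e-03,
        -2.25014487e+01],
       [-9.88624720e-01, -9.53954287e-03, -1.50100503e-01,
         5.57047775e+02],
       [ 1.50019546e-01,  8.70451651e-03, -9.88644712e-01,
         1.45536420e+03],
       [ 0.00000000e+00,  0.00000000e+00,  0.00000000e+00,
         1.00000000e+00]])}
spoon_centre [(0.81, [285.6, 174.4]), (0.18, [173.5, 185.0])]
bowl_end [(0.86, [286.4, 176.9])]
handle_end [(0.85, [288.5, 173.2])]
cover_edge [(0.84, [295.0, 203.5])]
opening [(0.8, [292.4, 196.3])]
box [(0.98, [297.7, 198.5])]
0.7
```

View pics/scene0.png

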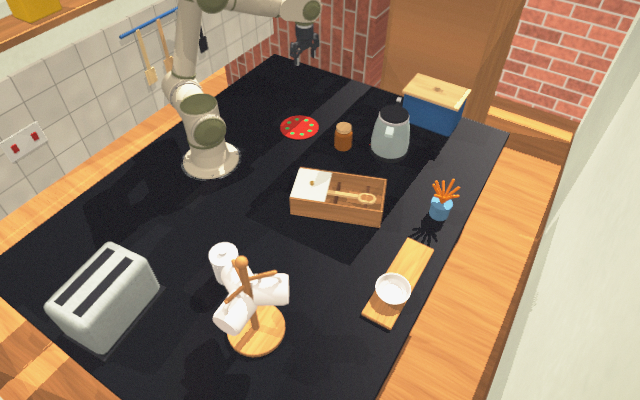

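View pics/top0.png

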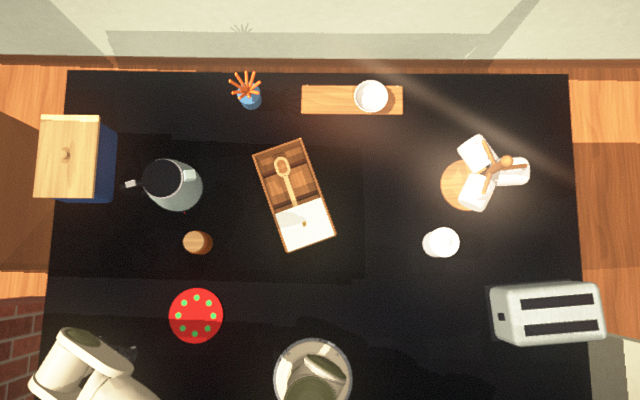

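Run:
```python
import cv2
a=cv2.imread("pics/top0.png")[120:270,220:380]; cv2.imwrite("pics/top0z.png",cv2.resize(a,None,fx=4,fy=4,interpolation=cv2.INTER_CUBIC)[:600])
a=cv2.imread("pics/scene0.png")[140:260,260:420]; cv2.imwrite("pics/scene0z.png",cv2.resize(a,None,fx=5,fy=5,interpolation=cv2.INTER_CUBIC)[:600])
```

```text
(no output)
```

View pics/top0z.png

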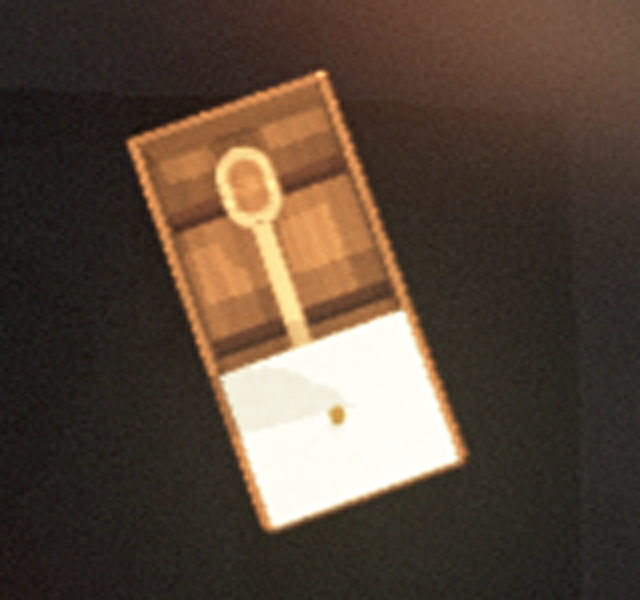

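View pics/scene0z.png

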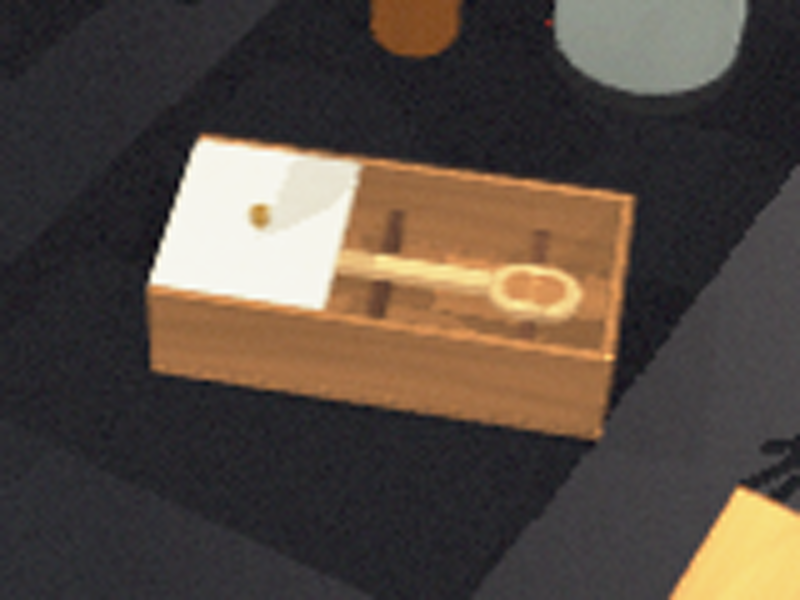

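The top view shows the box with its bowl end up-left (yaw about 20°), top corners near (252,155), (301,138), (336,234) and (287,252). The spoon's bowl tip is near (281,157), and its handle goes under the cover near (295,205). In the scene view the bowl tip is near (376,198). Next I triangulate these.

```bash
cat > h.py <<'E'
import numpy as np, cv2
from rig import ctrl
C={n:ctrl.get_calibration(n) for n in("scene","top")}
def KD(n):
    c=C[n]; return np.array([[c['fx'],0,c['cx']],[0,c['fy'],c['cy']],[0,0,1.]]),np.array([c['k1'],0,0,0.])
def proj(n,P):
    T=C[n]['world_to_cam'];K,D=KD(n)
    return cv2.projectPoints(np.atleast_2d(P).astype(float),cv2.Rodrigues(T[:3,:3])[0],T[:3,3],K,D)[0][:,0]
def tri(a,b): # top uv, scene uv
    ps=[];Ps=[]
    for n,uv in(("top",a),("scene",b)):
        K,D=KD(n); ps.append(cv2.undistortPoints(np.array([[uv]],float),K,D)[0].T); Ps.append(C[n]['world_to_cam'][:3])
    X=cv2.triangulatePoints(Ps[0],Ps[1],ps[0],ps[1]); return (X[:3]/X[3])[:,0]
def onz(n,uv,z):
    K,D=KD(n);T=C[n]['world_to_cam'];p=cv2.undistortPoints(np.array([[uv]],float),K,D)[0,0]
    R=T[:3,:3];c=-R.T@T[:3,3];d=R.T@np.array([p[0],p[1],1]);return c+d*(z-c[2])/d[2]
E
python3 - <<'E'
from h import *
from scipy.optimize import least_squares
tp=np.array([(128,140),(323,72),(466,458),(268,530)])/4+[220,120]-.375
sc=np.array([(635,195),(612,355),(150,287),(200,135)])/5+[260,140]-.4
for a,b in zip(tp,sc): print(tri(a,b).round(1))
print(onz("top",(300/4+220,342/4+120),56))
st=np.array([(243,147),(262,222)])/4+[220,120]-.375; ss=np.array([(581,291),(493,280)])/5+[260,140]-.4
print('spoon',[tri(a,b).round(1) for a,b in zip(st,ss)], [onz("top",a,52).round(1) for a in st],[onz("scene",a,52).round(1) for a in ss])
L=np.array([(163,83,85),(163,-83,85),(-163,-83,85),(-163,83,85)],float)
def W(q,L=L):
    c,s=np.cos(q[2]),np.sin(q[2]); return np.c_[q[0]+c*L[:,0]-s*L[:,1],q[1]+s*L[:,0]+c*L[:,1],L[:,2]+q[3]]
f=lambda q:np.r_[(proj("top",W(q))-tp).ravel(),(proj("scene",W(q))-sc).ravel()]
r=least_squares(f,[520,0,.35,0]);print(r.x,f(r.x).round(1))
c,s=np.cos(r.x[2]),np.sin(r.x[2])
for p in [onz("top",a,52) for a in st]+[onz("top",(300/4+220-.4,342/4+120-.4),56)]+[onz("scene",a,52) for a in ss]+[onz("scene",(340/5+260-.4,262/5+140-.4),56)]:
    d=p[:2]-r.x[:2]; print(c*d[0]+s*d[1],-s*d[0]+c*d[1])
E
```

```text
[689.1 198.9  85.3]
[744.8  46.6  88.4]
[442.1 -67.4  87.4]
[385.3  82.3  86.4]
[532.21635286  60.89512127  56.        ]
spoon [array([690.6, 111.2,  62.5]), array([630.2,  94.6,  55.3])] [array([691.6, 111.1,  52. ]), array([630.3,  94.5,  52. ])] [array([688.4, 122.2,  52. ]), array([629.3,  97.9,  52. ])]
[5.65148743e+02 6.52881653e+01 3.62275957e-01 1.08689986e+00] [-0.8 -0.   0.2 -0.8  0.5 -0.4 -1.1  0.5 -0.3 -0.5  0.   1.  -0.9  0.8
 -0.2 -0.5]
134.45599913509892 -1.9753415296758092
71.32144958533128 4.216759520188003
-30.717038757409398 8.318903857539429
135.40102396655982 9.495342638661135
71.59220686909175 7.778328440142783
-39.689379141582826 -0.13652634885365345
```

Run:
```python
from h import *
a=cv2.imread("pics/top0.png"); b=cv2.imread("pics/scene0.png")
q=[565.15,65.29,.3623]
def W(L,q=q):
    L=np.atleast_2d(L).astype(float);c,s=np.cos(q[2]),np.sin(q[2]); return np.c_[q[0]+c*L[:,0]-s*L[:,1],q[1]+s*L[:,0]+c*L[:,1],L[:,2]]
# per-column centres of handle in box frame, top view: sample lines across at given x, z=56
for name,im in(("top",a),("scene",b)):
  g=im.astype(float)
  for x in(-30,-15,0,15,30,45,60,90,105,120):
    z=56 if x<75 else 52
    ys=np.arange(-45,46,1.5)
    uv=proj(name,W([(x,y,z) for y in ys])).astype(np.float32)
    v=cv2.remap(im,uv[:,:1],uv[:,1:],cv2.INTER_LINEAR)[:,0].astype(float)
    m=v[:,1]  # green
    th=(m.max()+np.median(m))/2
    k=np.where(m>th)[0]
    print(name,x,int(m.max()),int(np.median(m)),ys[k].min(),ys[k].max(),round(ys[k].mean(),1))
```

```text
top -30 199 110 0.0 13.5 6.8
top -15 206 67 0.0 13.5 6.8
top 0 235 124 0.0 13.5 6.8
top 15 231 124 0.0 13.5 6.8
top 30 230 150 0.0 12.0 6.0
top 45 230 151 0.0 12.0 6.0
top 60 229 148 0.0 12.0 6.0
top 90 218 136 -16.5 25.5 3.3
top 105 225 144 -16.5 27.0 6.2
top 120 226 142 -15.0 25.5 6.1
scene -30 190 121 -7.5 13.5 3.0
scene -15 210 102 -9.0 12.0 1.5
scene 0 223 89 -7.5 13.5 3.0
scene 15 224 120 -3.0 13.5 5.2
scene 30 223 119 -6.0 12.0 3.0
scene 45 219 126 -6.0 13.5 3.8
scene 60 223 124 -4.5 12.0 3.8
scene 90 222 145 -18.0 25.5 -2.2
scene 105 227 148 -15.0 25.5 7.5
scene 120 217 146 -16.5 24.0 1.2
```

```bash
cat >> h.py <<'E'
from scipy.spatial.transform import Rotation as Ro
def pose():
    s=ctrl.sense();q=s['ee_rot'];return s,s['eef_pos'],Ro.from_quat(np.r_[q[1:],q[0]])
def goal(g,yaw,pit):
    # spoon axis x tool: yaw, pitched up by pit ; g grasp point world -> TCP
    x=np.array([np.cos(yaw)*np.cos(pit),np.sin(yaw)*np.cos(pit),np.sin(pit)])
    z=np.array([-np.sin(yaw),np.cos(yaw),0]);y=np.cross(z,x)
    return Ro.from_matrix(np.c_[x,y,z]), np.asarray(g)+19*y
def delta(g,yaw,pit):
    s,p,R=pose();G,t=goal(g,yaw,pit)
    print('t',round(s['time_s'],2),'p',p.round(1),'target',t.round(1),'shift cm',(R.inv().apply(t-p)/10).round(2),'turn',(R.inv()*G).as_rotvec().round(3),'F',s['force'].round(1),'w',round(s['grip_width'],3))
BX=np.array([565.15,65.29]);BY=.3623
def box(x,y,z):
    c,s=np.cos(BY),np.sin(BY);return np.array([BX[0]+c*x-s*y,BX[1]+s*x+c*y,z])
E
python3 - <<'E'
from h import *
s,p,R=pose();print(R.as_matrix().round(3))
print('jar',onz("top",(198,243),50),'kettle',onz("top",(172,185),100))
delta(box(25,6.5,110+49+20),.353,0)
delta(box(25,6.5,50),.353,0)
E
```

```text
[[ 0.967 -0.     0.253]
 [-0.253  0.     0.967]
 [-0.    -1.     0.   ]]
jar [411.80628395 362.29636299  50.        ] kettle [586.2380492  437.69354176 100.        ]
t 0.7 p [132.8 507.9 203.3] target [586.2  80.2 160. ] shift cm [ 54.68   4.33 -29.91] turn [-0.    -0.609 -0.   ] F [ 0.5 -0.9 -0.5] w 1.002
t 0.7 p [132.8 507.9 203.3] target [586.2  80.2  31. ] shift cm [ 54.69  17.23 -29.91] turn [-0.    -0.609 -0.   ] F [ 0.5 -0.9 -0.5] w 1.002
```

```bash
python3 -m inch '[2,0,-1.1,0,0,0, 5,0,-2.7,0,0,0, 8.5,0,-4.6,0,0,0, 12,0,-6.5,0,0,0, 15.5,0,-8.4,0,0,0, 19,0,-10.3,0,0,0, 22.5,0,-12.2,0,0,0, 26,0,-14.1,0,0,0]' -0.1
python3 -m inch '[3.5,0,-1.9,0,0,0, 7,0,-3.8,0,0,0, 10.5,0,-5.7,0,0,0, 14,0,-7.6,0,0,0, 17.5,0,-9.5,0,0,0, 21,0,-11.4,0,0,0, 24.5,0,-13.3,0,0,0, 27,0,-14.6,0,0,0]'
python3 - <<'E'
from h import *
delta(box(25,6.5,179),.353,0)
E
```

```text
time_s: 1.37
eef_pos: [349.8, 304.2, 203.5]
ee_rot: [0.701, -0.701, 0.09, -0.09]
force: [0.4, 1.1, -0.1]
grip_width: 0.551
time_s: 2.03
eef_pos: [574.8, 93.4, 203.0]
ee_rot: [-0.701, 0.701, -0.091, 0.091]
force: [0.4, 0.5, 0.1]
grip_width: 0.551
t 2.03 p [574.8  93.4 203. ] target [586.2  80.2 160. ] shift cm [ 1.44  4.3  -0.99] turn [ 0.    -0.611  0.   ] F [0.4 0.5 0.1] w 0.551
```

```bash
python3 -m inch '[0.3,0.5,-0.2,0,-0.09,0, 0.6,1,-0.4,0,-0.19,0, 0.9,1.7,-0.6,0,-0.29,0, 1.1,2.4,-0.8,0,-0.39,0, 1.3,3.1,-0.9,0,-0.49,0, 1.4,3.7,-1,0,-0.58,0, 1.4,4.3,-1,0,-0.61,0, 1.4,4.3,-1,0,-0.61,0]'
python3 - <<'E'
from h import *
for n in("scene","top"):
    im=ctrl.capture(n)[:,:,::-1]
    c=im[110:270,210:390] if n=="top" else im[90:260,250:430]
    cv2.imwrite(f"pics/{n}1.png",cv2.resize(c,None,fx=3.4,fy=3.4,interpolation=cv2.INTER_CUBIC))
delta(box(25,6.5,50),.353,0)
E
```

```text
time_s: 2.7
eef_pos: [583.5, 82.9, 159.0]
ee_rot: [0.696, -0.696, -0.124, 0.126]
force: [0.4, -0.6, -0.8]
grip_width: 0.55
t 2.8 p [584.   83.  160.4] target [586.2  80.2  31. ] shift cm [ 0.12 12.94 -0.33] turn [-0. -0. -0.] F [-0.1 -0.5  0.2] w 0.548
```

View pics/scene1.png

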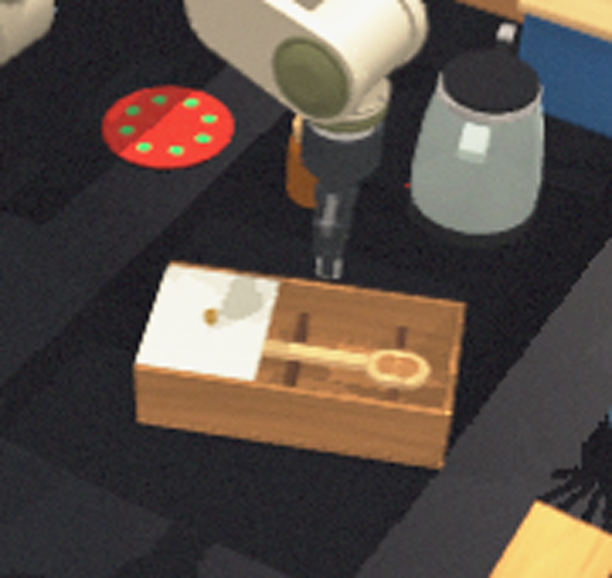

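View pics/top1.png

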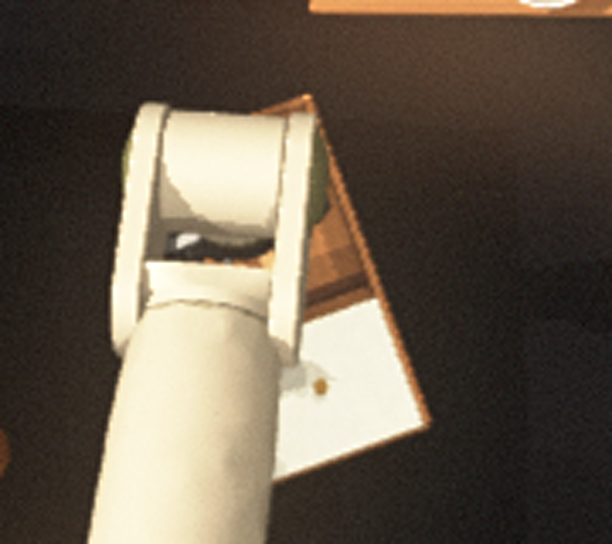

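```bash
python3 -m inch '[0.1,1,-0.2,0,0,0, 0.1,2.4,-0.3,0,0,0, 0.1,4,-0.3,0,0,0, 0.1,5.6,-0.3,0,0,0, 0.1,7.2,-0.3,0,0,0, 0.1,8.6,-0.3,0,0,0, 0.1,9.5,-0.3,0,0,0, 0.1,9.5,-0.3,0,0,0]'
python3 - <<'E'
from h import *
for n in("scene",):
    im=ctrl.capture(n)[:,:,::-1]
    c=im[140:260,260:420]
    cv2.imwrite(f"pics/{n}2.png",cv2.resize(c,None,fx=5,fy=5,interpolation=cv2.INTER_CUBIC))
delta(box(25,6.5,50),.353,0)
E
```

```text
time_s: 3.47
eef_pos: [585.0, 80.5, 63.3]
ee_rot: [0.696, -0.696, -0.123, 0.126]
force: [-1.2, 0.1, 1.1]
grip_width: 0.549
t 3.52 p [585.7  80.5  64.7] target [586.2  80.2  31. ] shift cm [ 0.05  3.37 -0.04] turn [-0.001  0.001 -0.001] F [0.3 0.4 1. ] w 0.549
```

View pics/scene2.png

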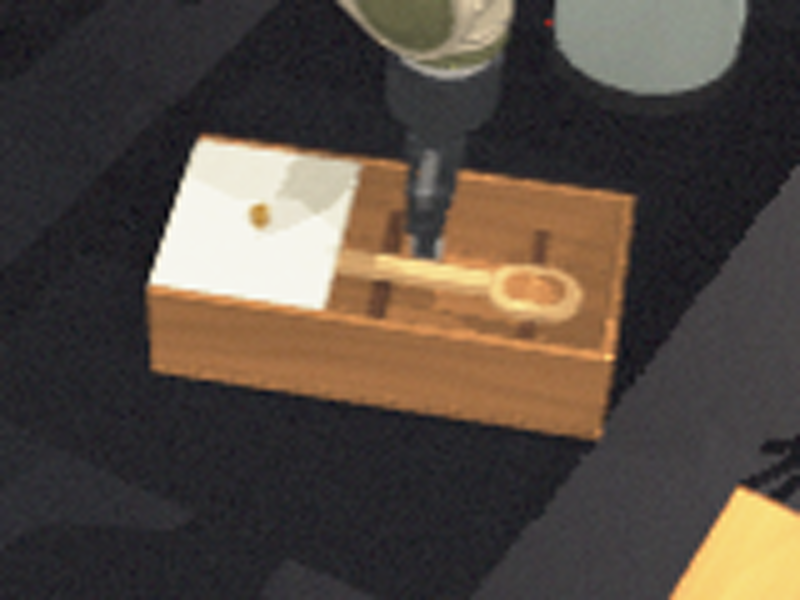

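Run:
```python
from h import *
s,p,R=pose()
for z in(-25,0,25):
  for y in (0,-5):print(z,y,((proj("scene",p+R.apply([0,y,z]))[0]-[260,140])*5).round())
```

```text
-25 0 [422. 282.]
-25 -5 [422. 277.]
0 0 [428. 257.]
0 -5 [428. 253.]
25 0 [433. 233.]
25 -5 [433. 228.]
```

Run:
```python
from h import *
s,p,R=pose()
a=cv2.imread("pics/scene0.png")[20:80,265:345]; b=cv2.imread("pics/scene2.png")[40:340,300:560]
im=ctrl.capture("scene")[:,:,::-1]; b=im[145:205,320:400]
cv2.imwrite("pics/z3.png",np.hstack([cv2.resize(a,None,fx=5,fy=8,interpolation=cv2.INTER_CUBIC),cv2.resize(b,None,fx=5,fy=8,interpolation=cv2.INTER_CUBIC)]))
R0=R; 
p0=np.array([132.8,507.9,203.3])
for z in(-42,42): print((proj("scene",p0+z*np.array([.253,.967,0])+[0,0,13])[0]-[265,20])*[5,8])
for z in(-24,24): print((proj("scene",p+R.apply([0,-5,z]))[0]-[320,145])*[5,8]+[400,0])
```

```text
[161.38774478 401.33922704]
[233.48833164 346.52907491]
[522.48262786 402.1290841 ]
[533.14526357 327.11183492]
```

View pics/z3.png

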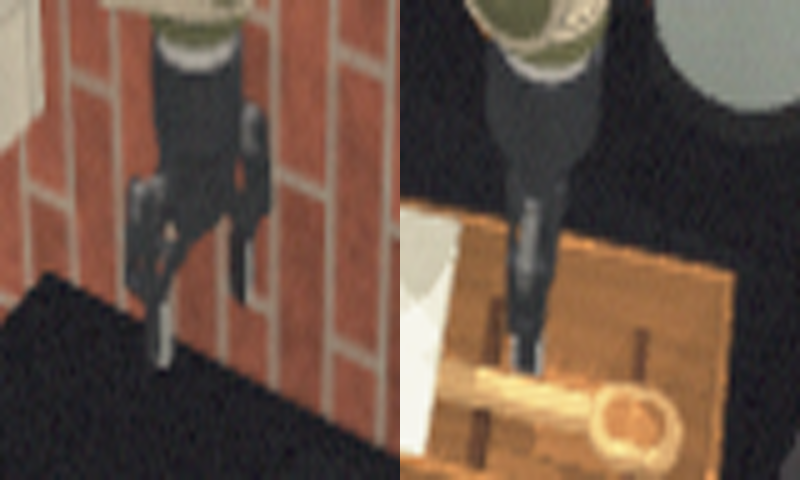

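```bash
python3 -m inch '[0,0.7,0,0,0,0, 0,1.5,0,0,0,0, 0,2.3,0,0,0,0, 0,3.1,0,0,0,0, 0,3.7,0,0,0,0, 0,3.8,0,0,0,0, 0,3.8,0,0,0,0]'
python3 - <<'E'
from h import *
im=ctrl.capture("scene")[:,:,::-1]; b=im[140:220,300:400]
cv2.imwrite("pics/z4.png",cv2.resize(b,None,fx=7,fy=7,interpolation=cv2.INTER_CUBIC))
s,p,R=pose()
delta(box(25,6.5,50),.353,0)
E
```

```text
time_s: 4.15
eef_pos: [585.8, 80.5, 26.7]
ee_rot: [0.696, -0.696, -0.124, 0.125]
force: [-0.7, -0.1, -0.5]
grip_width: 0.552
t 4.2 p [586.1  80.5  27.3] target [586.2  80.2  31. ] shift cm [ 0.01 -0.37 -0.03] turn [ 0.     0.001 -0.   ] F [ 0.1 -1.5 -0.1] w 0.552
```

View pics/z4.png

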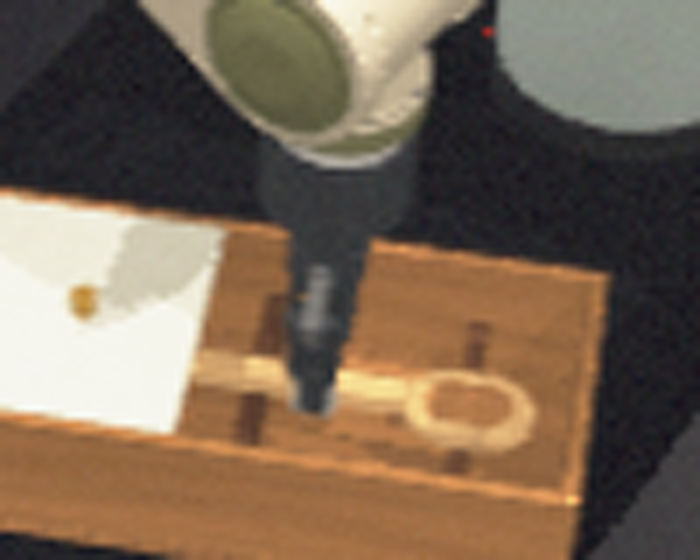

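```bash
python3 -m inch '[0,0,0,0,0,0, 0,0,0,0,0,0, 0,0,0,0,0,0, 0,0,0,0,0,0, 0,0,0,0,0,0, 0,0,0,0,0,0, 0,0,0,0,0,0, 0,0,0,0,0,0]' 1 40
python3 - <<'E'
from h import *
im=ctrl.capture("scene")[:,:,::-1]; b=im[140:220,300:400]
cv2.imwrite("pics/z5.png",cv2.resize(b,None,fx=7,fy=7,interpolation=cv2.INTER_CUBIC))
print(ctrl.sense()['grip_width'],ctrl.sense()['force'])
E
```

```text
time_s: 4.87
eef_pos: [586.5, 80.4, 28.1]
ee_rot: [-0.696, 0.696, 0.125, -0.124]
force: [0.4, -0.1, 5.8]
grip_width: 0.001
-0.0012293419419872477 [-0.64136964  0.68612228  5.28923811]
```

View pics/z5.png

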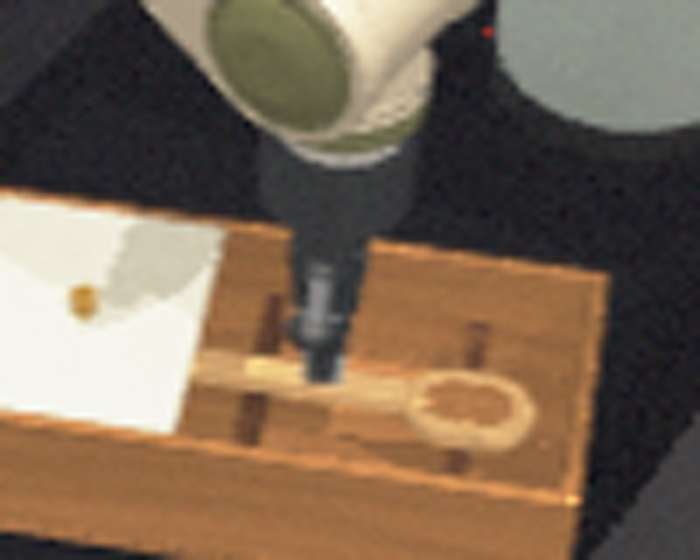

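The grip missed. The fingers are fully shut (width 0) and resting on top of the handle with about 5 N, so the tips stand higher than I assumed. I'll measure the offset.

Run:
```python
from h import *
s,p,R=pose();print(p,s['joints'].round(3))
for d in(0,10,15,20,25,30): print(d,((proj("scene",p+R.apply([0,-d,-6]))[0]-[300,140])*7).round())
```

```text
[586.5182803   80.45143057  28.09043843] [-0.061  0.64   1.483 -0.     1.016 -1.986]
0 [315. 418.]
10 [316. 405.]
15 [316. 398.]
20 [316. 391.]
25 [317. 385.]
30 [317. 378.]
```

```bash
python3 -m inch '[0,-0.5,0,0,0,0, 0,-1.5,0,0,0,0, 0,-2.5,0,0,0,0, 0,-2.5,0,0,0,0]'
python3 - <<'E'
from h import *
im=ctrl.capture("scene")[:,:,::-1]; b=im[140:220,300:400]
cv2.imwrite("pics/z6.png",cv2.resize(b,None,fx=7,fy=7,interpolation=cv2.INTER_CUBIC))
s,p,R=pose();print(p,s['force'],s['grip_width'])
for d in(0,10,15,20,25,30): print(d,((proj("scene",p+R.apply([0,-d,-6]))[0]-[300,140])*7).round())
E
```

```text
time_s: 5.25
eef_pos: [587.3, 80.5, 55.0]
ee_rot: [-0.696, 0.696, 0.126, -0.123]
force: [-0.4, -0.4, 1.0]
grip_width: -0.001
[586.76544915  80.43708582  53.79821625] [1.06487468 0.83108036 0.00311982] -0.002224409241095867
0 [317. 384.]
10 [318. 371.]
15 [319. 364.]
20 [319. 357.]
25 [320. 350.]
30 [320. 343.]
```

View pics/z6.png

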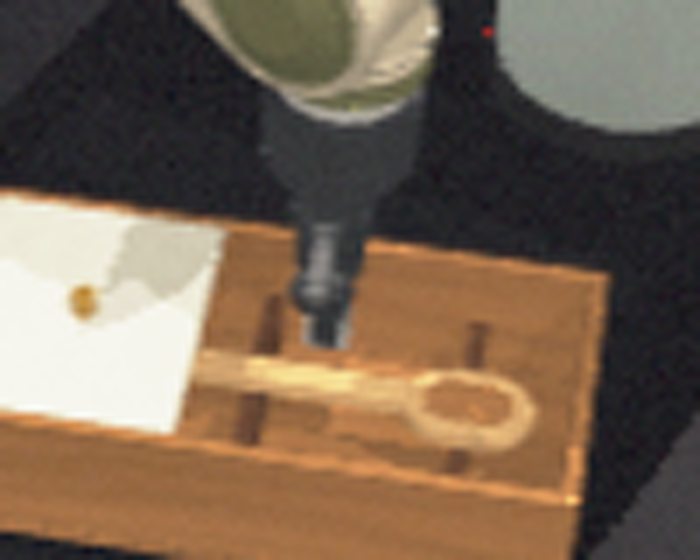

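Both checks put the real fingertips about 27 mm behind the reported TCP: the picture (tip at (325,348), against (317,384) expected), and contact with the 56 mm high handle at a reported z of 28. So I reopen and go about 25 mm deeper, in steps with force checks.

```bash
python3 -m inch '[0,0,0,0,0,0, 0,0,0,0,0,0, 0,0,0,0,0,0, 0,0,0,0,0,0, 0,0,0,0,0,0, 0,0,0,0,0,0]' -0.1
python3 -m inch '[0,0.5,0,0,0,0, 0,1.2,0,0,0,0, 0,2,0,0,0,0, 0,2.8,0,0,0,0, 0,3.4,0,0,0,0, 0,3.8,0,0,0,0, 0,4,0,0,0,0, 0,4,0,0,0,0]'
python3 -m inch '[0,0.2,0,0,0,0, 0,0.4,0,0,0,0, 0,0.6,0,0,0,0, 0,0.8,0,0,0,0, 0,0.9,0,0,0,0, 0,0.9,0,0,0,0]'
python3 - <<'E'
from h import *
im=ctrl.capture("scene")[:,:,::-1]; b=im[140:220,300:400]
cv2.imwrite("pics/z7.png",cv2.resize(b,None,fx=7,fy=7,interpolation=cv2.INTER_CUBIC))
s,p,R=pose();print(p,s['force'],s['grip_width'])
E
```

```text
time_s: 5.8
eef_pos: [585.9, 80.5, 52.2]
ee_rot: [0.696, -0.696, -0.124, 0.125]
force: [-0.1, 0.2, -0.8]
grip_width: 0.552
time_s: 6.47
eef_pos: [585.8, 80.5, 11.8]
ee_rot: [0.696, -0.696, -0.124, 0.125]
force: [1.0, 0.1, -0.3]
grip_width: 0.554
time_s: 6.97
eef_pos: [585.8, 80.5, 3.0]
ee_rot: [0.696, -0.696, -0.124, 0.125]
force: [0.2, 0.2, 0.5]
grip_width: 0.555
[585.92023183  80.47250827   3.19628399] [ 0.51856958 -0.37685809  0.29923311] 0.5479892415486873
```

View pics/z7.png

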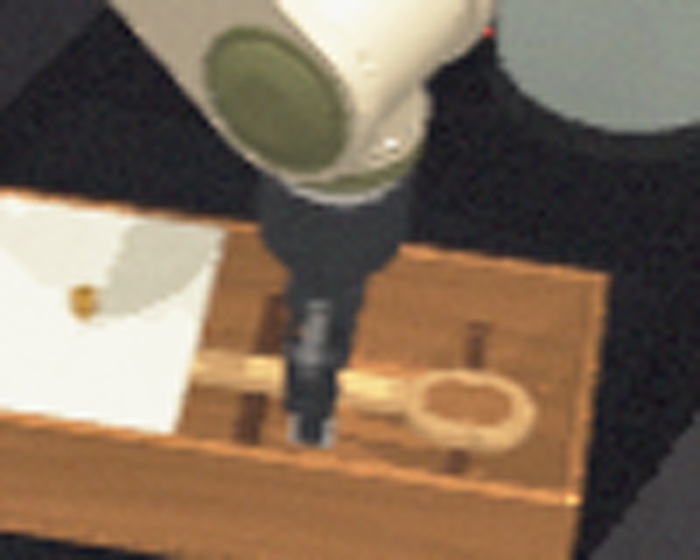

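```bash
python3 -m inch '[0,0,0,0,0,0, 0,0,0,0,0,0, 0,0,0,0,0,0, 0,0,0,0,0,0, 0,0,0,0,0,0, 0,0,0,0,0,0, 0,0,0,0,0,0, 0,0,0,0,0,0]' 1 50
python3 - <<'E'
from h import *
im=ctrl.capture("scene")[:,:,::-1]; b=im[140:220,300:400]
cv2.imwrite("pics/z8.png",cv2.resize(b,None,fx=7,fy=7,interpolation=cv2.INTER_CUBIC))
s,p,R=pose();print(p,s['force'],s['grip_width'])
E
```

```text
time_s: 7.68
eef_pos: [586.2, 80.4, 3.5]
ee_rot: [-0.696, 0.696, 0.125, -0.124]
force: [0.8, 0.9, 4.5]
grip_width: 0.18
[586.17055875  80.46398499   3.55146   ] [-0.75708812  0.1107128   4.62111629] 0.17510578745794858
```

View pics/z8.png

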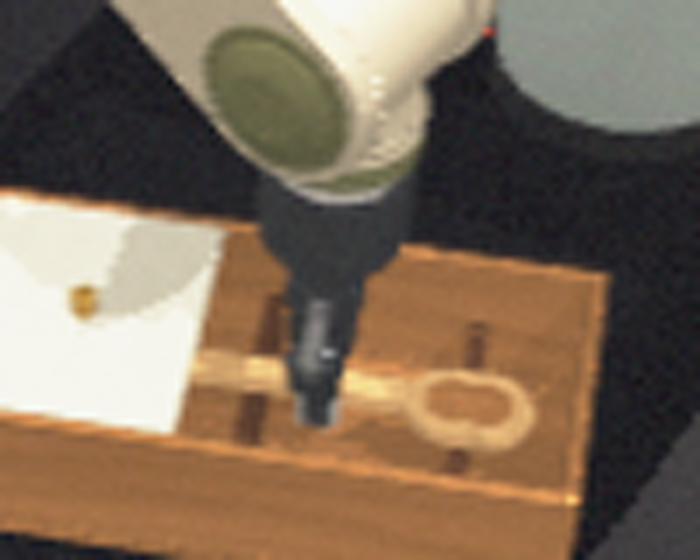

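```bash
python3 -m inch '[0.14,-0.27,0,0,0,-0.03, 0.32,-0.69,0,0,0,-0.07, 0.55,-1.17,0,0,0,-0.12, 0.55,-1.17,0,0,0,-0.12]'
python3 - <<'E'
from h import *
im=ctrl.capture("scene")[:,:,::-1]; b=im[140:220,300:400]
cv2.imwrite("pics/z9.png",cv2.resize(b,None,fx=7,fy=7,interpolation=cv2.INTER_CUBIC))
s,p,R=pose();print(p,s['force'],s['grip_width'],R.as_matrix()[:,0])
E
```

```text
time_s: 8.07
eef_pos: [590.4, 82.3, 15.1]
ee_rot: [0.702, -0.687, -0.166, 0.082]
force: [-0.8, 0.9, -1.2]
grip_width: 0.174
[590.50416496  82.23441789  14.93629565] [-0.34611921  0.58202272 -0.71728459] 0.17718193102159846 [0.9314525  0.34404944 0.11843236]
```

View pics/z9.png

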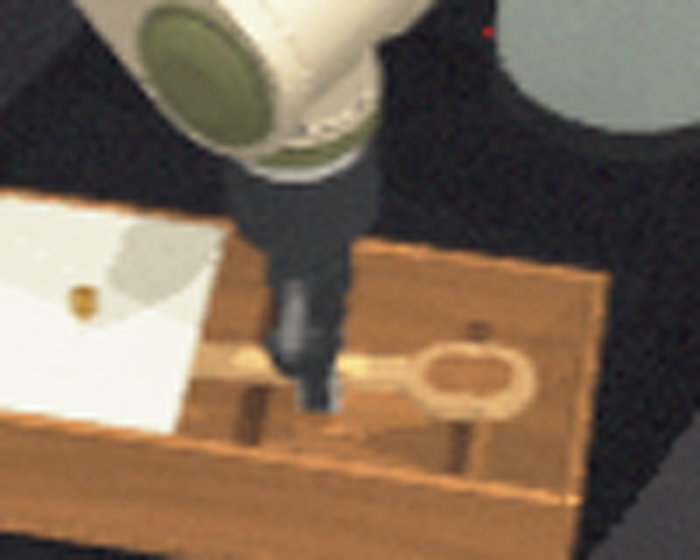

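```bash
python3 -m inch '[0.18,-0.32,0,0,0,-0.03, 0.4,-0.7,0,0,0,-0.07, 0.63,-1.1,0,0,0,-0.11, 0.82,-1.45,0,0,0,-0.14, 0.92,-1.62,0,0,0,-0.16, 0.92,-1.62,0,0,0,-0.16]'
python3 - <<'E'
from h import *
im=ctrl.capture("scene")[:,:,::-1]; b=im[140:220,300:400]
cv2.imwrite("pics/z10.png",cv2.resize(b,None,fx=7,fy=7,interpolation=cv2.INTER_CUBIC))
s,p,R=pose();print(p,s['force'],s['grip_width'],R.as_matrix()[:,0])
X=R.as_matrix()[:,0];g=p-46*R.as_matrix()[:,1];print('grasp',g)
c=R.as_matrix()[:,2]
# line along spoon in box frame
for k in(-167,-150,-60,0,100,110):
    w=g+k*X;d=w[:2]-BX;print(k,np.cos(BY)*d[0]+np.sin(BY)*d[1],-np.sin(BY)*d[0]+np.cos(BY)*d[1],w[2],((proj("scene",w)[0]-[300,140])*7).round())
E
```

```text
time_s: 8.62
eef_pos: [597.6, 84.9, 31.9]
ee_rot: [0.707, -0.672, -0.22, 0.026]
force: [-0.5, -0.3, -1.0]
grip_width: 0.176
[597.65995387  84.85696239  31.87365042] [-0.10220666  0.53618718 -0.75005352] 0.17514668862489038 [0.90183543 0.33333361 0.27492101]
grasp [585.80517846  80.45295472  76.10111944]
-167 -135.87101223886677 8.183693713999517 30.18931146926152 [ 17. 361.]
-150 -119.52663353921221 8.048733563496121 34.8629685683707 [ 47. 359.]
-60 -32.997569835158444 7.334238649066333 59.60585909306634 [209. 351.]
0 24.688472634210655 6.857908706113159 76.10111944286344 [320. 345.]
100 120.83187674982584 6.06402546785786 103.5932200258586 [511. 335.]
110 130.4462171613874 5.984637144032327 106.34243008415811 [531. 334.]
```

View pics/z10.png

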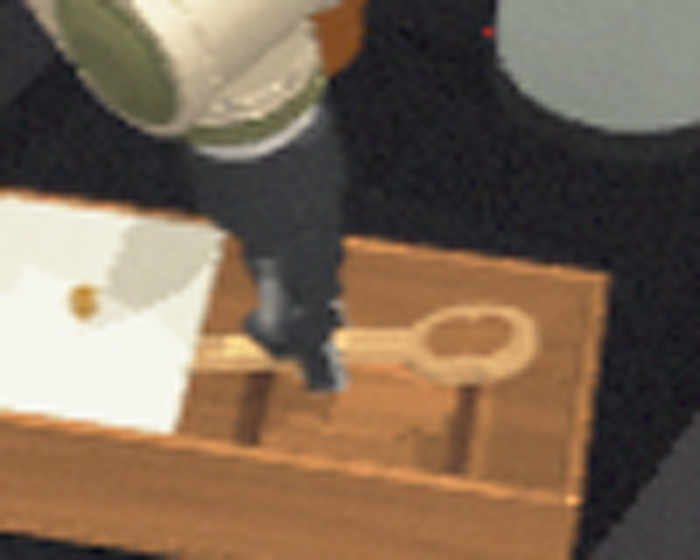

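Run:
```python
from h import *
print('cup base', onz("top",(250,103),40),'tips scene (445,182)/top(245,85)',tri((245,85),(445,187)))
print(onz("scene",(440,211),40), onz("top",(371,97),40))
for a,b in(((236,78),(433,186)),((258,75),(457,184)),((248,72),(443,181))): print(tri(a,b))
```

```text
cup base [873.64346117 216.36151311  40.        ] tips scene (445,182)/top(245,85) [896.19663056 217.66573905 137.78187961]
[907.96934429 197.33024045  40.        ] [ 897.55045082 -181.97901547   40.        ]
[884.74846035 223.62967665 148.2102396 ]
[922.39780912 179.47499109 191.7307778 ]
[900.02082076 191.46355673 197.07557887]
```

```bash
python3 -m inch '[0.6,0,0,0,0,0, 1.8,0,0,0,0,0, 3.2,0,0,0,0,0, 4.6,0,0,0,0,0, 5.6,0,0,0,0,0, 6,0,0,0,0,0, 6,0,0,0,0,0]'
cat > chk.py <<'E'
import sys
from h import *
im=ctrl.capture("scene")[:,:,::-1]; b=im[120:220,300:440]
cv2.imwrite(f"pics/{sys.argv[1]}.png",cv2.resize(b,None,fx=5.5,fy=5.5,interpolation=cv2.INTER_CUBIC))
s,p,R=pose();print(p,s['force'],s['grip_width'],R.as_matrix()[:,0],s['joints'].round(2))
X=R.as_matrix()[:,0];g=p-46*R.as_matrix()[:,1];print('grasp',g)
for k in(-168,0,112):
    w=g+k*X;d=w[:2]-BX;print(k,w.round(),(np.cos(BY)*d[0]+np.sin(BY)*d[1]).round(),(-np.sin(BY)*d[0]+np.cos(BY)*d[1]).round(),((proj("scene",w)[0]-[300,120])*5.5).round())
E
python3 chk.py z11
```

```text
time_s: 9.25
eef_pos: [652.7, 105.3, 48.7]
ee_rot: [0.707, -0.672, -0.221, 0.026]
force: [0.6, 0.4, -1.0]
grip_width: 0.175
[651.90769047 105.06039879  48.35477974] [-0.45262706 -0.16318801 -1.0195078 ] 0.17658126123165518 [0.90151835 0.33372521 0.2754853 ] [-0.07  0.61  1.5   0.16  0.78 -2.09]
grasp [640.02627191 100.65361484  92.57482212]
-168 [489.  45.  46.] -79.0 8.0 [ 96. 389.]
0 [640. 101.  93.] 83.0 7.0 [341. 376.]
112 [741. 138. 123.] 190.0 6.0 [514. 367.]
```

View pics/z11.png

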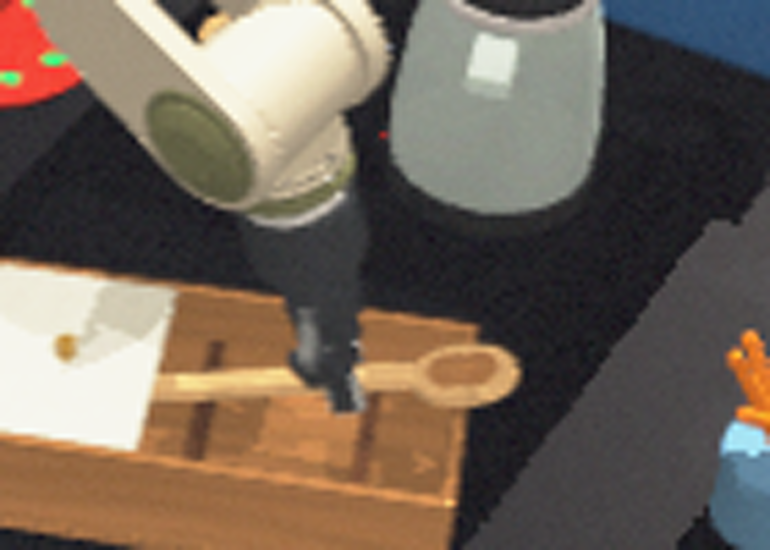

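```bash
python3 -m inch '[0.6,-0.05,0,0,0,0, 1.8,-0.15,0,0,0,0, 3.2,-0.25,0,0,0,0, 4.4,-0.35,0,0,0,0, 5.2,-0.4,0,0,0,0, 5.5,-0.4,0,0,0,0, 5.5,-0.4,0,0,0,0, 5.5,-0.4,0,0,0,0]'
python3 chk.py z12
```

```text
time_s: 9.97
eef_pos: [700.0, 122.7, 67.4]
ee_rot: [0.707, -0.672, -0.22, 0.027]
force: [0.5, -0.3, -2.2]
grip_width: 0.178
[699.89972575 122.69019518  67.3584867 ] [-0.44613085  0.27877701 -0.9689285 ] 0.17747452865783325 [0.90173842 0.33326562 0.27532135] [-0.03  0.69  1.31  0.14  0.89 -2.03]
grasp [688.02587325 118.28467879 111.58068759]
-168 [537.  62.  65.] -28.0 7.0 [172. 381.]
0 [688. 118. 112.] 134.0 6.0 [423. 367.]
112 [789. 156. 142.] 241.0 5.0 [600. 358.]
```

View pics/z12.png

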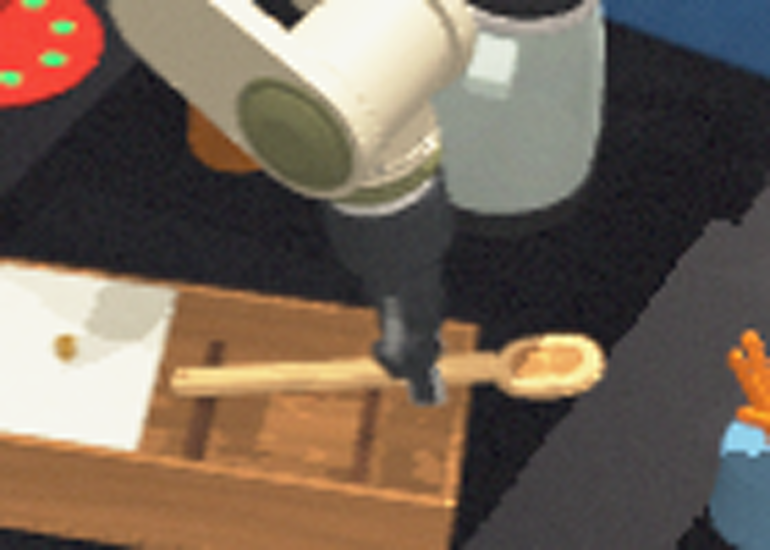

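```bash
python3 -m inch '[0.14,-0.5,0,0,0,0, 0.4,-1.4,0,0,0,0, 0.8,-2.8,0,0,0,0, 1.2,-4.2,0,0,0,0, 1.6,-5.6,0,0,0,0, 2,-7,0,0,0,0, 2.3,-8,0,0,0,0, 2.3,-8,0,0,0,0]'
python3 -m inch '[0.14,-0.5,0,0,0,0, 0.4,-1.4,0,0,0,0, 0.7,-2.5,0,0,0,0, 0.9,-3.2,0,0,0,0, 1,-3.5,0,0,0,0, 1,-3.5,0,0,0,0, 1,-3.5,0,0,0,0, 1,-3.5,0,0,0,0]'
python3 chk.py z13
python3 - <<'E'
from h import *
im=ctrl.capture("top")[:,:,::-1];cv2.imwrite("pics/top13.png",im)
E
```

```text
time_s: 10.68
eef_pos: [701.6, 122.8, 154.6]
ee_rot: [0.706, -0.672, -0.222, 0.025]
force: [0.9, 1.3, -0.3]
grip_width: 0.177
time_s: 11.35
eef_pos: [700.2, 122.8, 186.8]
ee_rot: [0.707, -0.672, -0.22, 0.027]
force: [-0.9, 0.1, -0.4]
grip_width: 0.178
[700.19747908 122.78310878 186.75203754] [-0.11976427 -0.33702084 -0.64456204] 0.1735469284239784 [0.90172603 0.33330445 0.27531492] [-0.03  0.58  1.17  0.12  1.13 -1.99]
grasp [688.32567727 118.37290156 230.97432145]
-168 [537.  62. 185.] -28.0 7.0 [177. 247.]
0 [688. 118. 231.] 134.0 6.0 [444. 228.]
112 [789. 156. 262.] 242.0 5.0 [633. 215.]
```

View pics/z13.png

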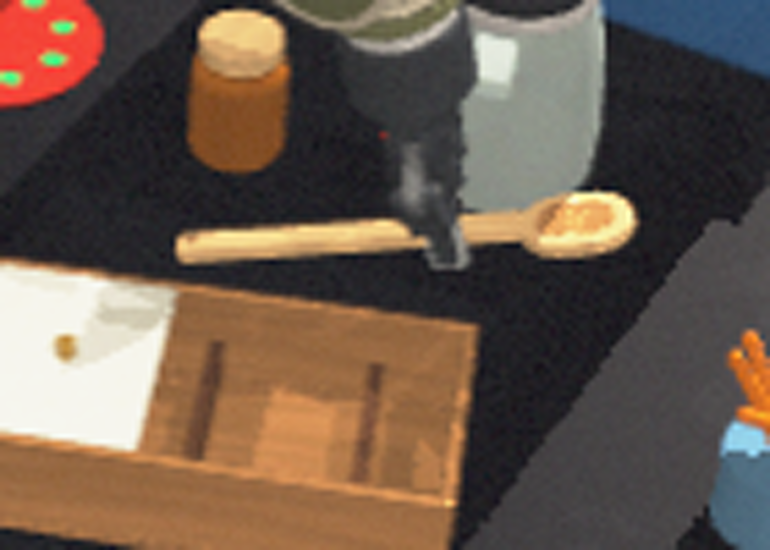

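View pics/top13.png

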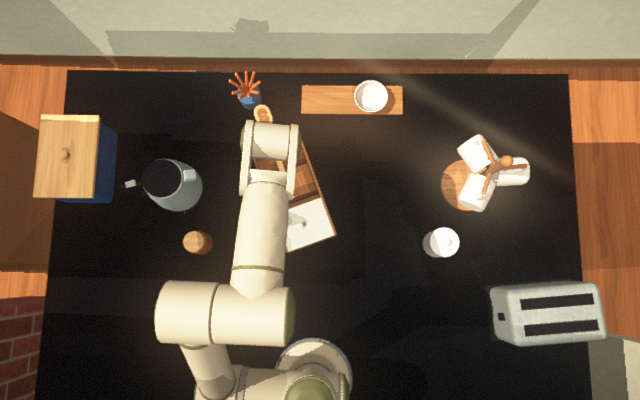

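```bash
python3 -m inch '[0,0,0,0,0,0, 0,0,0,0,0,0, 0,0,0,0,0,0, 0,0,0,0,0,0]'
python3 - <<'E'
from rig import ctrl
s=ctrl.sense();print(s['eef_pos'],abs(s['dq']).max(),s['grip_width'])
print(ctrl.finish_job())
E
```

```text
time_s: 11.78
eef_pos: [700.4, 122.8, 187.4]
ee_rot: [0.707, -0.672, -0.22, 0.026]
force: [0.3, 0.8, -0.8]
grip_width: 0.178
[700.42973042 122.8168522  187.37755549] 0.0013244544538267883 0.17822002875948748
the job is handed in; nothing more can be done
None
```

The spoon is out of the box and I handed the job in at about 11.8 s, with the arm still holding the spoon. I gripped it near its balance point and tilted the bowl up about 16°. I then drew the handle along its own axis until its end cleared the cover, and lifted straight up about 12 cm.

**First grip missed:** the fingers shut on top of the handle and pressed on it with about 5–6 N. The real fingertips stood about 27 mm behind the reported TCP, shown both by the picture and by where they touched. I reopened, went 25 mm deeper and gripped at an opening of about 15 mm, close to the handle's 16 mm width.

**Last checks:**
- **Height:** the lowest part of the spoon, the handle end, is at about z = 178 mm, roughly 90 mm above the box top. This uses the corrected grasp point and agrees with the scene picture.
- **Stillness:** the arm was still and the grip opening steady. The wrist force was about 1 N, roughly the spoon's weight.
- **Forces:** the readings I took between moves never passed about 6 N; I did not watch the force continuously during each move.
- **Surroundings:** by eye, the box's visible corners had not moved in the top view, and the kettle, jar, canister and mug tree were where they started.

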